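Pin the strip and hold the punch down in a goldsmith's punching block

TASK

Set up the steel punching block on the goldsmith's bench: first drop the slim pilot pin foot-down into the block's narrow bore, so that its head sits down on the block, and let it go. Then stand the thick punch foot-down in the wide bore and press it about 6 mm down against the spring under it, so that the dark ring round its shank is level with the block's top. Finish while you are holding it pressed like that, and leave the middle-sized punch standing in its stand.

Things in the scene. Friction and masses are not known exactly. Their poses are not given: they have to be found in the camera images.
- pin: Slim pilot pin, thinnest of three, upright steel rod: shank 10 mm diameter, 44 mm long; above it a round ribbed head 22 mm diameter, 34 mm tall. 80 to 120 g. Origin: centre of its foot, z up the rod. Stands loosely, foot 10 mm and head 54 to 88 mm above the bench, in its own fixed wooden stand (56 mm square, 40 tall, hole 30 deep; stands swap places).
- punch: Thick punch, thickest of three, upright steel rod: shank 20 mm diameter, 44 mm long; above it a round ribbed head 32 mm diameter, 34 mm tall. 200 to 300 g. Origin: centre of its foot, z up the rod. Stands loosely, foot 10 mm and head 54 to 88 mm above the bench, in its own fixed wooden stand (56 mm square, 40 tall, hole 30 deep; stands swap places). Dark ring on the shank 36 mm above the foot.
- middle: Middle-sized punch, to be left in its stand, upright steel rod: shank 15 mm diameter, 44 mm long; above it a round ribbed head 27 mm diameter, 34 mm tall. 160 g. Origin: centre of its foot, z up the rod. Stands loosely, foot 10 mm and head 54 to 88 mm above the bench, in its own fixed wooden stand (56 mm square, 40 tall, hole 30 deep; stands swap places).
- block: Bright steel block fixed to the bench, 90 mm (x) by 150 mm (y), top 60 mm above the bench, on a dark base plate 110 by 170 by 10 mm; a thin brass strip sticks out 40 mm at both short ends, 18 mm up. Origin on the bench under its centre, z up. Two upright bores in its top: the narrow one at y = +35 mm, the wide one at y = -35 mm.
- narrow_bore (a point): Centre of the narrow bore's mouth, in the block's top (60 mm above the bench). Bore 12.5 mm in diameter, 2.5 mm chamfer, 50 mm deep: the slim pin's head comes to rest on the block's top, its foot then 16 mm above the bench.
- wide_bore (a point): Centre of the wide bore's mouth, in the block's top (60 mm above the bench). Bore 22.5 mm in diameter, 2.5 mm chamfer. A sprung brass pad in it stands 30 mm below the mouth: the thick punch resting on it has its foot 30 mm, its ring 66 mm and its head 74 to 108 mm above the bench.
- pad (a joint): Travel of the sprung pad down the wide bore, m: 0 at rest, 0.006 when the thick punch's ring is level with the block's top, 0.012 at the stop. The spring pushes up with 6 N at rest and 1 N more per mm (12 N at 6 mm, 18 N at the stop); the punch's own weight does not sink it.
There are look-alikes about, which are no part of the job. Several things have the shape of the block; the one meant has the colours described above. What is shaped like the pin but red is not meant.

How it is judged:
On the way, in this order (a step that is already met when the one before it is completed fails the run):
1. the slim pin is in the narrow bore with its head down on the block, and released (horizontal distance between pin and narrow_bore below 0.004 m and z of pin in the frame of block below 0.0195 m and contact force between the fingers and pin below 0.1 N), for 0.2 s.
2. the thick punch stands in the wide bore, its foot down on the sprung pad (horizontal distance between punch and wide_bore below 0.004 m and z of punch in the frame of block below 0.0325 m and angle between punch's own z axis and vertical below 0.12 rad), for 0.2 s.
At the end, for the whole second after the job is handed in: Pin within 4 mm of the narrow bore's axis, head at most 3.5 mm above the block; thick punch upright (0.12 rad) in the wide bore, fingers on it with over 2 N, pad pressed 4 to 8 mm (6 wanted) through the last second; middle punch within 30 mm of its start (all of step 2 and horizontal distance between pin and narrow_bore below 0.004 m and z of pin in the frame of block below 0.0195 m and value of joint pad between 0.004 and 0.008 m and z of punch in the frame of block between 0.0205 and 0.0275 m and contact force between the fingers and punch above 2 N and distance of middle from where it was at the start of the episode below 0.03 m); the arm keeps its last pose, push and grip.
It fails at once if the middle-sized punch is taken from its stand or knocked over (distance of middle from where it was at the start of the episode above 0.03 m).
It also fails if it takes over 54 s, if anything falls off the work surface, if the arm or the gripper's body presses on something with over 40 N, if the wrist force passes 120 N, or if a joint passes its speed limit or range.

ROBOT

A 7-joint arm with a two-finger parallel gripper is mounted at the origin on the work surface. World frame = base frame: x ahead of the robot, y to its left, z up, the work surface at z = 0. Lengths are in m, angles in rad, forces in N, time in s.
With the tool pointing down it reaches from about 0.425 to 0.925 m from the base axis. Payload 6.8 kg.
Tool frame: the origin (TCP) lies on the centre line of the jaws, within the pads' length; the fingertips stand 14 mm ahead of it and the grasp point (between the pads) lies 5 mm behind it; z points along the fingers, y is the line along which they close (so a half turn about z gives the same grasp; the last joint's range is limited). The gripper opens to 85 mm and grips with 20 to 120 N. Pads are 22 mm wide; open, the fingers measure 114 mm over their backs; the gripper's body (76 mm by 85 mm) begins 54 mm behind the grasp point. The pads swing forward as they close: fully open they stand 13 mm farther back than shut.
Start: joints at [-1.399, 0.477, 0.022, 1.555, -0.011, 1.109, -0.083], TCP at [0.186, 0.649, 0.245] pointing down, gripper open.
Joint ranges: [-2.96, 2.96], [-0.34, 2.1], [-1.41, 1.46], [0.24, 2.44], [-1.37, 4.51], [0.17, 1.92], [-2.96, 2.96]. Speed limits (rad/s): [2.39, 2.39, 3.14, 3.14, 3.14, 3.14, 3.14].

INTERFACE

Orientations are given as a unit quaternion [w, x, y, z].
In Python, from station import bot gives the robot as it stands. The module is installed in compiled form; this text tells all that it offers.
- The arm moves only by the tool drive_tool, never from a script. Its argument "commands" is a list of rows, each an object with "hand": the opening, from 0 (shut) to 1 (fully open); "translation": the shift along the world's x, y, z in mm, a list of three; "angular": the turn, a rotation vector about the world's x, y, z in rad, a list of three. In form: [{"hand": hand, "translation": [tx, ty, tz], "angular": [ax, ay, az]}, ...]. A call has 1 to 12 rows; each row is the pose to reach, as a shift and turn from the pose commanded when the call began; what a row does not reach only later rows make up. A row lasts 1/8 s, in which the tool goes at most 62.5 mm and 10.7 degrees, less where a joint would pass 70% of its speed; a pose out of reach is approached as far as the arm can. A call with a gripper value outside its range is refused whole. The fingers move at their own pace and stop on an object; "force" is the grip in N (left out, the last holds). Time passes only in rows, so rows that repeat a pose let the fingers close. It gives the time, the measured TCP pose, the force, the opening and the grip force at its end, in the units of the state.
- bot.get_obs(): the state, without advancing time (a new reading comes with each control period).
- bot.read_camera(name): name is "scene" or "top"; returns the picture (384x512x3 uint8, red, green, blue); there is no depth.
- bot.camera_model(name): a dict with "fx", "fy", "cx", "cy" (pixels), "view" (4x4, takes a point from world to camera coordinates). Camera axes: x right, y up, looking along -z (the intrinsics and any distortion apply to the point x, -y, -z); pixel columns grow to the right and rows downward; lengths in m; the calibration is good to about 2 mm. A picture is of the moment at which its call begins. camera_model takes no time and is no camera call.
- bot.hand_in(): hands the job in; it is judged then, once.
Trained networks look in the newest picture that a camera, given by its name, has taken for a name from the list of things; names that differ only in an ending like _2 or _b are one class to them, and where a whole thing is asked for, a point or a joint stands for the part that bears it (a point fixed in the world has none). Each returns a list of dicts, best first, with "score" (0 to 1); they miss things now and then, are a little off and sometimes report something else, mostly with a low value. They report only what shows in the picture. A call takes as long as a camera call. They do not tell look-alikes from the thing itself.
- bot.find_in(camera, query): "position" ([column, row] in pixels, amid what is visible of it).
- bot.outline_of(camera, query): "pixels" (384x512 bool, what is visible of it) and "position" ([column, row] in pixels, amid what is visible of it).
The state is a dict: "t": time; "q": joint angles; "joint_vel": joint speeds; "joint_torque": joint torques, N m; "eef_pos": TCP position; "tool_rot": TCP orientation; "contact_force": force on the tool from outside, world axes, zero at the start; "torque": the same for the moment, N m; "gripper_width": opening from 0.0 (shut) to 1.0 (fully open); "grasp_force": force on a finger pad.
Only numpy, scipy, OpenCV 4.12 (cv2) and the standard library are available. Lean on these libraries where they do the work, as an engineer would, in place of code of your own. Each camera call takes 0.05 s, during which the arm holds its last target. There are 200 camera calls.

## Working session

There is one attempt and no reset: what is moved stays moved. The work goes in short steps, Python scripts to look and compute and a tool call to move; the robot and the scene stay as the last step left them, time stands still between calls to the robot, and variables do not carry over. Pictures are saved under pics/ and viewed, at most 10 in all, crops included, and the job is handed in when it is done.

Besides the shell and the picture viewer there is one more tool, called after "Emit:" as a command line: name --argument value ..., lists and objects as JSON in quotes. drive_tool: Moves the arm, as the interface text tells. Its arguments: {"type":"object","properties":{"commands":{"type":"array","items":{"type":"object","properties":{"hand":{"type":"number"},"translation":{"type":"array","items":{"type":"number"}},"angular":{"type":"array","items":{"type":"number"}}}}},"force":{"type":"number"}},"required":["commands"]}

```bash
mkdir -p pics
cat > h.py <<'E'
import numpy as np,cv2
from station import bot
def ray(cam,px):
    m=bot.camera_model(cam);V=np.array(m["view"]);R=V[:3,:3];c=-R.T@V[:3,3]
    d=R.T@np.array([(px[0]-m["cx"])/m["fx"],-(px[1]-m["cy"])/m["fy"],-1.]);return c,d
def at(cam,px,z):
    c,d=ray(cam,px);return (c+d*(z-c[2])/d[2])[:2]
def proj(cam,P):
    m=bot.camera_model(cam);V=np.array(m["view"]);P=np.atleast_2d(P)
    p=P@V[:3,:3].T+V[:3,3];return np.c_[m["cx"]+m["fx"]*p[:,0]/-p[:,2],m["cy"]-m["fy"]*p[:,1]/-p[:,2]]
E
python3 - <<'E'
from h import *
o=bot.get_obs();print(o)
a=bot.read_camera("scene");b=bot.read_camera("top")
cv2.imwrite("pics/s.png",a[:,:,::-1]);cv2.imwrite("pics/t.png",cv2.resize(b[:,:,::-1],(800,600)))
for c in("scene","top"):
    m=bot.camera_model(c);print({k:v for k,v in m.items() if k!="view"});print(ray(c,(256,192)))
    for q in("pin","punch","middle","block","narrow_bore","wide_bore"):
        print(c,q,[(np.round(r["position"],1).tolist(),round(r["score"],2),at(c,r["position"],.06 if 'b' in q else .088).round(3).tolist()) for r in bot.find_in(c,q)])
E
```

```text
{'t': 0.0, 'q': array([-1.3991116 ,  0.47781003,  0.02234512,  1.55645863, -0.01153247,
        1.10930226, -0.08307522]), 'joint_vel': array([-0.00075797, -0.00235943, -0.00063424,  0.00041417,  0.0009291 ,
       -0.0002884 , -0.00051379]), 'joint_torque': array([-1.58510793e-04, -5.96447110e+01,  1.60810445e+00, -2.81196070e+01,
        1.24439568e-02,  9.25263186e-03, -3.09473978e-05]), 'eef_pos': array([0.18624973, 0.64819982, 0.2443161 ]), 'tool_rot': array([-7.35131173e-05,  1.39423083e-01,  9.90232472e-01, -9.22290204e-04]), 'contact_force': array([ 0.67561481, -0.20165998, -0.14769398]), 'torque': array([-0.04156473,  0.04389507, -0.04228566]), 'grasp_force': 0.0, 'gripper_width': 0.99942506528144}
{'fx': 407.9046254247114, 'fy': 407.9046254247114, 'cx': 253.50224869016404, 'cy': 192.17259242986037}
(array([ 1.0032349 , -0.20151009,  0.48825171]), array([-0.76463597,  0.27422891, -0.58323924]))
scene pin [([266.5, 179.1], 0.67, [0.448, 0.017]), ([290.2, 193.1], 0.52, [0.5, 0.04])]
scene punch [([316.3, 235.7], 0.66, [0.61, 0.034])]
scene middle [([396.3, 195.9], 0.71, [0.563
[... 283 characters left out ...]
.65, [0.581, -0.135])]
{'fx': 390.7686985620494, 'fy': 390.7686985620494, 'cx': 255.23801212851097, 'cy': 190.85006024275825}
(array([ 0.41602783, -0.02072972,  0.85324235]), array([ 0.07322913,  0.00877392, -0.9972828 ]))
top pin [([230.3, 238.2], 0.5, [0.381, 0.033]), ([222.8, 197.3], 0.46, [0.46, 0.051])]
top punch [([312.8, 162.3], 0.66, [0.534, -0.124]), ([226.7, 134.6], 0.63, [0.585, 0.048])]
top middle [([141.4, 155.3], 0.68, [0.538, 0.215])]
top block [([309.8, 164.5], 0.91, [0.534, -0.122])]
top narrow_bore [([314.7, 272.5], 0.9, [0.316, -0.136]), ([314.3, 162.4], 0.77, [0.538, -0.131])]
top wide_bore [([313.5, 163.2], 0.92, [0.537, -0.129]), ([315.0, 274.9], 0.73, [0.312, -0.137])]
```

View pics/s.png

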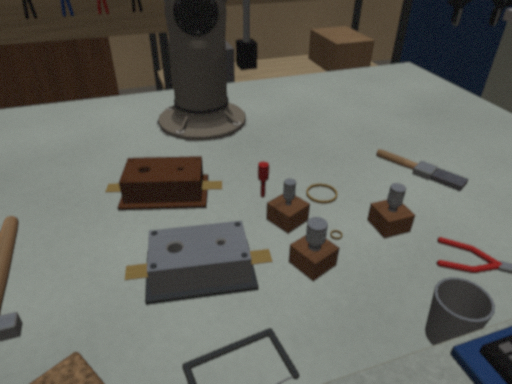

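View pics/t.png

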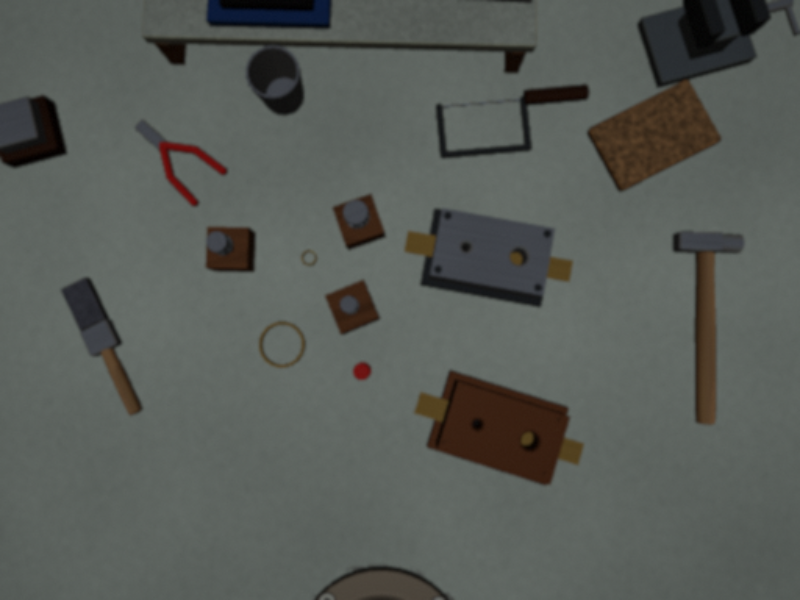

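The top view shows the bright block with its narrow bore near (298,158) and its wide bore near (331,165), in 512-pixel coordinates. The slim pin's head is near (223,195), the thick punch near (228,135) and the middle punch near (141,155). The red pin and the brown block are the decoys. Next I fit silhouettes in both cameras.

```bash
cat >> h.py <<'E'
from scipy.optimize import minimize
def cyl(x,y,r,z0,z1,n=32):
    a=np.linspace(0,2*np.pi,n,endpoint=False);c=np.c_[x+r*np.cos(a),y+r*np.sin(a)]
    return np.vstack([np.c_[c,np.full(n,z)] for z in(z0,z1)])
def boxp(x,y,w,hx,hy,z0,z1):
    c,s=np.cos(w),np.sin(w);return np.array([[x+c*i*hx-s*j*hy,y+s*i*hx+c*j*hy,z] for i in(1,-1) for j in(1,-1) for z in(z0,z1)])
def sil(cam,parts,roi,S=4):
    u0,v0,u1,v1=roi;im=np.zeros(((v1-v0)*S,(u1-u0)*S),np.uint8)
    for P in parts:
        p=(proj(cam,P)-[u0,v0]+.5)*S
        cv2.fillConvexPoly(im,np.round(cv2.convexHull(p.astype(np.float32))*16).astype(np.int32),1,shift=4)
    return cv2.resize(im.astype(np.float32),None,fx=1/S,fy=1/S,interpolation=cv2.INTER_AREA)
def fit(cam,mask,parts,x0,step):
    v,u=np.nonzero(mask);roi=(u.min()-12,v.min()-12,u.max()+13,v.max()+13)
    roi=(max(roi[0],0),max(roi[1],0),min(roi[2],512),min(roi[3],384))
    M=mask[roi[1]:roi[3],roi[0]:roi[2]].astype(float)
    f=lambda x:np.abs(sil(cam,parts(x),roi)-M).sum()/M.sum()
    s=np.vstack([x0]+[np.array(x0)+np.eye(len(x0))[i]*step[i] for i in range(len(x0))])
    r=minimize(f,x0,method="Nelder-Mead",options=dict(initial_simplex=s,xatol=1e-5,fatol=1e-5));return r.x,r.fun
def rod(r,rs):return lambda x:[cyl(x[0],x[1],r,.054,.088),cyl(x[0],x[1],rs,.04,.054)]
def blk(x):return [boxp(*x,.045,.075,.01,.06),boxp(*x,.055,.085,0,.01),boxp(*x,.01,.115,.017,.019)]
E
python3 - <<'E'
from h import *
P={"pin":(.011,.005,(.46,.047)),"punch":(.016,.01,(.585,.047)),"middle":(.0135,.0075,(.545,.21))}
ims={}
for c in("scene","top"):
    ims[c]=bot.read_camera(c)
    for q in list(P)+["block"]:
        for r in bot.outline_of(c,q):
            m=r["pixels"]
            if q=="block":
                x,e=fit(c,m,blk,(.53,-.125,-.15),(.01,.01,.1)); x2,e2=fit(c,m,lambda x:blk(x)[:2],(.53,-.125,-.15),(.01,.01,.1)); print("nostrip",x2.round(4),round(e2,3))
            else: x,e=fit(c,m,rod(*P[q][:2]),P[q][2],(.01,.01))
            print(c,q,round(r["score"],2),np.round(r["position"]),int(m.sum()),x.round(4),round(e,3))
np.savez("im.npz",**ims)
E
```

```text
scene pin 0.81 [291. 188.] 304 [0.4675 0.0516] 0.119
scene pin 0.75 [265. 177.] 285 [0.46  0.057] 1.0
scene punch 0.62 [317. 232.] 599 [0.5845 0.048 ] 0.067
scene middle 0.74 [394. 196.] 408 [0.5424 0.2225] 0.094
nostrip [ 0.5467 -0.135  -0.2833] 1.0
scene block 0.91 [164. 185.] 4745 [ 0.5467 -0.135  -0.2833] 1.0
nostrip [ 0.5407 -0.1299 -0.161 ] 0.083
scene block 0.56 [197. 263.] 8293 [ 0.5407 -0.1299 -0.1603] 0.035
top pin 0.46 [230. 238.] 110 [0.46  0.047] 1.0
top pin 0.43 [221. 194.] 114 [0.4665 0.0512] 0.076
top punch 0.73 [225. 136.] 263 [0.5837 0.0478] 0.055
top middle 0.72 [140. 153.] 231 [0.5426 0.2225] 0.077
nostrip [ 0.5432 -0.1333 -0.1571] 0.117
top block 0.75 [311. 164.] 4558 [ 0.5431 -0.1331 -0.1576] 0.057
nostrip [ 0.53  -0.125 -0.15 ] 1.0
top block 0.71 [321. 272.] 4495 [ 0.53  -0.125 -0.15 ] 1.0
```

```bash
cat > ov.py <<'E'
from h import *
def ov(ims,x,fn,extra=[]):
    out=[]
    for c,roi in(("scene",(130,205,280,310)),("top",(265,125,365,200))):
        u0,v0,u1,v1=roi;S=400/(u1-u0)*1.0
        im=ims[c][v0:v1,u0:u1,::-1];im=cv2.resize(im,None,fx=S,fy=S,interpolation=cv2.INTER_CUBIC)
        im=cv2.convertScaleAbs(im,alpha=1.6)
        w=x[2];R=np.array([[np.cos(w),-np.sin(w)],[np.sin(w),np.cos(w)]])
        for d,r in((.035,.00875),(-.035,.01375)):
            b=np.array(x[:2])+R@[0,d]
            p=(proj(c,cyl(*b,r,.06,.06)[:32])-[u0,v0]+.5)*S
            cv2.polylines(im,[np.round(p*16).astype(np.int32)],True,(0,255,0),1,cv2.LINE_AA,4)
        p=(proj(c,boxp(*x,.045,.075,.06,.06)[[0,2,6,4]])-[u0,v0]+.5)*S
        cv2.polylines(im,[np.round(p*16).astype(np.int32)],True,(0,0,255),1,cv2.LINE_AA,4)
        out.append(im[:300])
    h=min(o.shape[0] for o in out);cv2.imwrite(fn,np.hstack([o[:h] for o in out]))
E
python3 - <<'E'
from ov import *
ims=np.load("im.npz");ov(ims,[.5419,-.1315,-.159],"pics/o1.png")
E
```

```text
(no output)
```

View pics/o1.png

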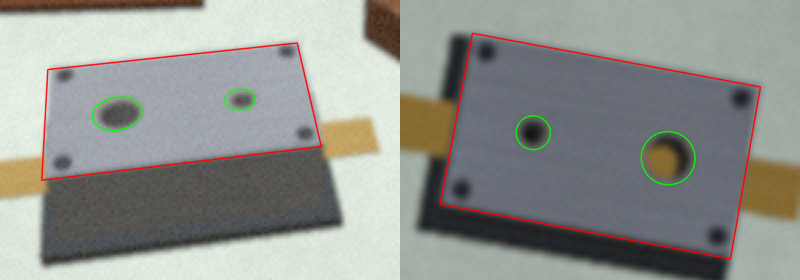

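The overlay agrees with both views: the block outline and the two bore rims are within about 1 mm. The pin is at (.467, .0514), the punch at (.584, .048), the narrow bore at (.5474, -.0969) and the wide bore at (.5364, -.1661). I'll move above the pin.

Emit:
drive_tool --commands '[{"hand": 0.7, "translation": [281, -597, -64], "angular": [0, 0, 0.28]}, {"hand": 0.7, "translation": [281, -597, -64], "angular": [0, 0, 0.28]}, {"hand": 0.7, "translation": [281, -597, -64], "angular": [0, 0, 0.28]}, {"hand": 0.7, "translation": [281, -597, -64], "angular": [0, 0, 0.28]}, {"hand": 0.7, "translation": [281, -597, -64], "angular": [0, 0, 0.28]}, {"hand": 0.7, "translation": [281, -597, -64], "angular": [0, 0, 0.28]}, {"hand": 0.7, "translation": [281, -597, -64], "angular": [0, 0, 0.28]}, {"hand": 0.7, "translation": [281, -597, -64], "angular": [0, 0, 0.28]}, {"hand": 0.7, "translation": [281, -597, -64], "angular": [0, 0, 0.28]}, {"hand": 0.7, "translation": [281, -597, -64], "angular": [0, 0, 0.28]}, {"hand": 0.7, "translation": [281, -597, -64], "angular": [0, 0, 0.28]}, {"hand": 0.7, "translation": [281, -597, -64], "angular": [0, 0, 0.28]}]' --force 40

```text
t: 2.7
eef_pos: [0.4683, 0.0487, 0.1813]
tool_rot: [0.0, 0.003, 1.0, -0.0]
contact_force: [0.7, 0.2, 0.3]
gripper_width: 0.7
grasp_force: 0.0
```

Emit:
drive_tool --commands '[{"hand": 0.7, "translation": [0, 0, -40], "angular": [0, 0, 0]}, {"hand": 0.7, "translation": [0, 0, -40], "angular": [0, 0, 0]}, {"hand": 0.7, "translation": [0, 0, -40], "angular": [0, 0, 0]}]'

```text
t: 3.08
eef_pos: [0.4676, 0.0526, 0.1421]
tool_rot: [0.0, -0.001, 1.0, 0.0]
contact_force: [0.2, -1.0, 0.1]
gripper_width: 0.704
grasp_force: 0.0
```

Run:
```python
from h import *
for i in range(3):
    a=bot.read_camera("top"); print(bot.get_obs()["eef_pos"])
b=bot.read_camera("scene")
a=cv2.resize(a[130:250,160:300,::-1],None,fx=3,fy=3);b=cv2.resize(b[110:230,220:360,::-1],None,fx=3,fy=3);cv2.imwrite("pics/g.png",cv2.convertScaleAbs(np.hstack([a[:360],b[:360]])[:, :800],alpha=1.5))
```

```text
[0.46797735 0.05258711 0.14245318]
[0.46812835 0.05244656 0.14253633]
[0.46813531 0.05234022 0.14250459]
```

View pics/g.png

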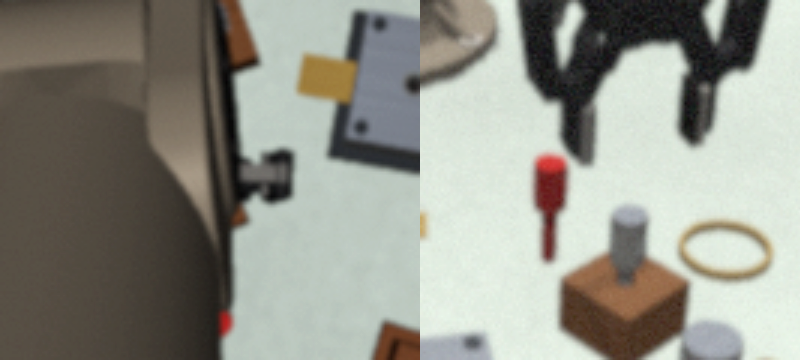

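The open jaws straddle the slim pin, which is at (627,235) in the right crop. The red pin is clear of them. I'll go down, grip and lift.

Emit:
drive_tool --commands '[{"hand": 0.7, "translation": [-1, -1, -36], "angular": [0, 0, 0]}, {"hand": 0.7, "translation": [-1, -1, -71], "angular": [0, 0, 0]}, {"hand": 0.7, "translation": [-1, -1, -71], "angular": [0, 0, 0]}, {"hand": 0.7, "translation": [-1, -1, -71], "angular": [0, 0, 0]}, {"hand": 0, "translation": [-1, -1, -71], "angular": [0, 0, 0]}, {"hand": 0, "translation": [-1, -1, -71], "angular": [0, 0, 0]}, {"hand": 0, "translation": [-1, -1, -71], "angular": [0, 0, 0]}, {"hand": 0, "translation": [-1, -1, -71], "angular": [0, 0, 0]}, {"hand": 0, "translation": [-1, -1, -71], "angular": [0, 0, 0]}, {"hand": 0, "translation": [-1, -1, -71], "angular": [0, 0, 0]}]' --force 40

```text
t: 4.53
eef_pos: [0.4673, 0.0513, 0.0713]
tool_rot: [0.001, -0.0, 1.0, 0.0]
contact_force: [-1.0, 1.9, 7.3]
gripper_width: 0.246
grasp_force: 38.8
```

Emit:
drive_tool --commands '[{"hand": 0, "translation": [0, 0, 50], "angular": [0, 0, 0]}, {"hand": 0, "translation": [0, 0, 90], "angular": [0, 0, 0]}, {"hand": 0, "translation": [20, -37, 90], "angular": [0, 0, 0]}, {"hand": 0, "translation": [40, -74, 90], "angular": [0, 0, 0]}, {"hand": 0, "translation": [60, -111, 85], "angular": [0, 0, 0]}, {"hand": 0, "translation": [80, -148, 70], "angular": [0, 0, 0]}, {"hand": 0, "translation": [80, -148, 70], "angular": [0, 0, 0]}, {"hand": 0, "translation": [80, -148, 70], "angular": [0, 0, 0]}, {"hand": 0, "translation": [80, -148, 70], "angular": [0, 0, 0]}]'

```text
t: 5.65
eef_pos: [0.5462, -0.0958, 0.1405]
tool_rot: [-0.0, -0.001, 1.0, 0.0]
contact_force: [-0.4, -0.9, -0.2]
gripper_width: 0.243
grasp_force: 39.6
```

Run:
```python
from h import *
b=bot.read_camera("scene");o=bot.get_obs();e=o["eef_pos"];print(e,o["gripper_width"],o["grasp_force"],o["contact_force"])
for r in bot.outline_of("scene","pin"):
    m=r["pixels"];dz=e[2]-.0713
    # shank only part + visible: fit shank tip region
    print(r["score"],r["position"],m.sum(),proj("scene",[e[0],e[1],.01+dz]))
S=6;c=b[170:265,190:300,::-1];im=cv2.convertScaleAbs(cv2.resize(c,None,fx=S,fy=S,interpolation=cv2.INTER_CUBIC),alpha=1.5)
dz=e[2]-.0713
for P in(cyl(e[0],e[1],.005,.01+dz,.054+dz),cyl(.5474,-.0969,.00875,.06,.06)):
    p=cv2.convexHull(((proj("scene",P)-[190,170]+.5)*S).astype(np.float32));cv2.polylines(im,[np.round(p*16).astype(np.int32)],True,(0,255,0),1,cv2.LINE_AA,4)
cv2.imwrite("pics/p1.png",im)
```

```text
[ 0.54626347 -0.09589503  0.14060746] 0.24029843807362658 39.63336646556854 [-0.09906929  0.33718613 -0.12458353]
0.71 [265.0, 177.2] 248 [[219.25494508 231.54225804]]
```

View pics/p1.png

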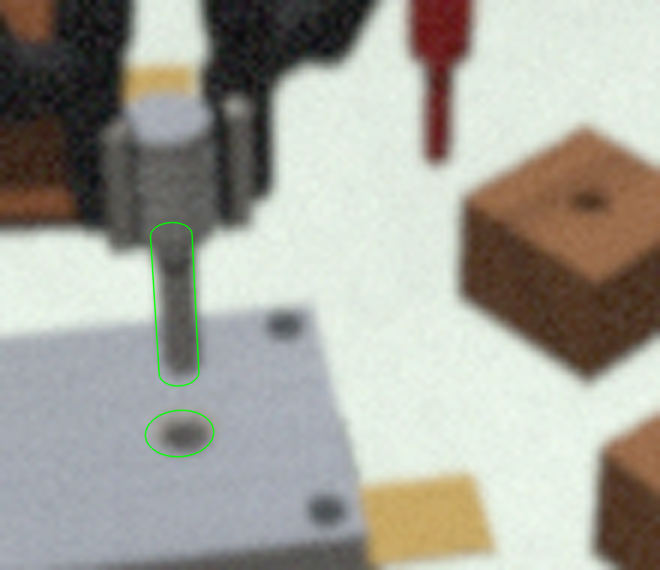

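Run:
```python
from h import *
dz=.0693;e=(.5463,-.0959)
for n,P in(("top",[*e,.088+dz]),("headbot",[*e,.054+dz]),("foot",[*e,.01+dz]),("x-3",[e[0]-.003,e[1],.01+dz]),("z+3",[*e,.013+dz]),("bore",[.5474,-.0969,.06])):
    print(n,((proj("scene",[P])[0]-[190,170]+.5)*6).round(1))
q=(proj("scene",cyl(*e,.011,.088+dz,.088+dz)[:32])-[190,170]+.5)*6;print(q.min(0),q.max(0))
t=bot.read_camera("top");cv2.imwrite("pics/t2.png",cv2.convertScaleAbs(cv2.resize(t[120:210,240:370,::-1],None,fx=5,fy=5),alpha=1.5))
```

```text
top [164.4 120. ]
headbot [170.8 234.8]
foot [178.5 372.4]
x-3 [175.4 364.9]
z+3 [178.  363.4]
bore [179.1 432.8]
[117.12954923  93.29292643] [211.40560413 147.64492519]
```

View pics/t2.png

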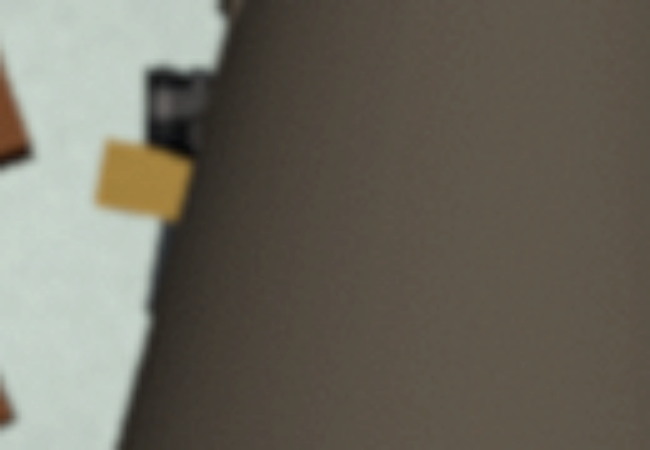

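The pin in hand shows at column 181 in the crop and the bore's dark centre at (183,435), so the two are laterally aligned. The pin needs about 2 mm more in x. The top camera is blocked by the arm. I'll lower gently.

Emit:
drive_tool --commands '[{"hand": 0, "translation": [2, -1, -8], "angular": [0, 0, 0]}, {"hand": 0, "translation": [2, -1, -16], "angular": [0, 0, 0]}, {"hand": 0, "translation": [2, -1, -20], "angular": [0, 0, 0]}, {"hand": 0, "translation": [2, -1, -22], "angular": [0, 0, 0]}, {"hand": 0, "translation": [2, -1, -24], "angular": [0, 0, 0]}, {"hand": 0, "translation": [2, -1, -26], "angular": [0, 0, 0]}, {"hand": 0, "translation": [2, -1, -26], "angular": [0, 0, 0]}]'

```text
t: 6.68
eef_pos: [0.5483, -0.0978, 0.1142]
tool_rot: [-0.0, -0.0, 1.0, 0.0]
contact_force: [-0.0, 2.5, -1.9]
gripper_width: 0.244
grasp_force: 39.7
```

The foot is now 7 mm inside the bore, with a slight side push towards +y. I'll shift +1 in y and continue down.

Emit:
drive_tool --commands '[{"hand": 0, "translation": [0, 1, -4], "angular": [0, 0, 0]}, {"hand": 0, "translation": [0, 1, -10], "angular": [0, 0, 0]}, {"hand": 0, "translation": [0, 1, -16], "angular": [0, 0, 0]}, {"hand": 0, "translation": [0, 1, -22], "angular": [0, 0, 0]}, {"hand": 0, "translation": [0, 1, -28], "angular": [0, 0, 0]}, {"hand": 0, "translation": [0, 1, -33], "angular": [0, 0, 0]}, {"hand": 0, "translation": [0, 1, -35], "angular": [0, 0, 0]}, {"hand": 0, "translation": [0, 1, -35], "angular": [0, 0, 0]}]'

```text
t: 7.68
eef_pos: [0.5483, -0.0973, 0.0791]
tool_rot: [-0.0, -0.0, 1.0, -0.0]
contact_force: [-0.0, 1.2, -1.6]
gripper_width: 0.246
grasp_force: 39.7
```

Release with about 2 mm of drop left, wait, then rise.

Emit:
drive_tool --commands '[{"hand": 0.6, "translation": [0, 0, -1], "angular": [0, 0, 0]}, {"hand": 0.6, "translation": [0, 0, -1], "angular": [0, 0, 0]}, {"hand": 0.6, "translation": [0, 0, -1], "angular": [0, 0, 0]}, {"hand": 0.6, "translation": [0, 0, -1], "angular": [0, 0, 0]}, {"hand": 0.6, "translation": [0, 0, -1], "angular": [0, 0, 0]}, {"hand": 0.6, "translation": [0, 0, 30], "angular": [0, 0, 0]}, {"hand": 0.7, "translation": [0, 0, 80], "angular": [0, 0, 0]}, {"hand": 0.7, "translation": [12, 50, 80], "angular": [0, 0, 0]}, {"hand": 0.7, "translation": [24, 100, 80], "angular": [0, 0, 0]}, {"hand": 0.7, "translation": [36, 145, 80], "angular": [0, 0, 0]}, {"hand": 0.7, "translation": [36, 145, 80], "angular": [0, 0, 0]}, {"hand": 0.7, "translation": [36, 145, 80], "angular": [0, 0, 0]}]'

```text
t: 9.18
eef_pos: [0.5841, 0.047, 0.1592]
tool_rot: [-0.0, -0.0, 1.0, -0.0]
contact_force: [0.2, -0.8, 0.8]
gripper_width: 0.7
grasp_force: 0.0
```

Run:
```python
from h import *
c="scene";a=bot.read_camera(c);print(bot.get_obs()["eef_pos"])
for q,r1,r2,x0,dz in(("pin",.011,.005,(.547,-.097),.006),("punch",.016,.01,(.584,.048),0)):
  for r in bot.outline_of(c,q):
    f=(lambda x:[cyl(x[0],x[1],r1,.06,.094)]) if q=="pin" else rod(r1,r2)
    print(q,r["score"],r["position"],fit(c,r["pixels"],f,x0,(.01,.01)))
    if q=="pin": print(fit(c,r["pixels"],lambda x:[cyl(x[0],x[1],r1,x[2],x[2]+.034)],(.547,-.097,.062),(.005,.005,.005)))
im=cv2.convertScaleAbs(cv2.resize(a[150:300,140:360,::-1],None,fx=3.6,fy=3.6),alpha=1.3);cv2.imwrite("pics/p2.png",im)
```

```text
[0.58405184 0.0462031  0.15921451]
pin 0.54 [219.2, 233.0] (array([ 0.54531506, -0.09657577]), np.float64(0.18790849673202614))
(array([ 0.50157411, -0.08664448,  0.02039978]), np.float64(0.06515522875816994))
pin 0.54 [266.6, 177.4] (array([ 0.547, -0.097]), np.float64(1.0))
(array([ 0.547, -0.097,  0.062]), np.float64(1.0))
punch 0.97 [318.2, 234.9] (array([0.5853384 , 0.04765699]), np.float64(0.06510015408320494))
punch 0.54 [198.3, 262.1] (array([0.584, 0.048]), np.float64(1.0))
```

View pics/p2.png

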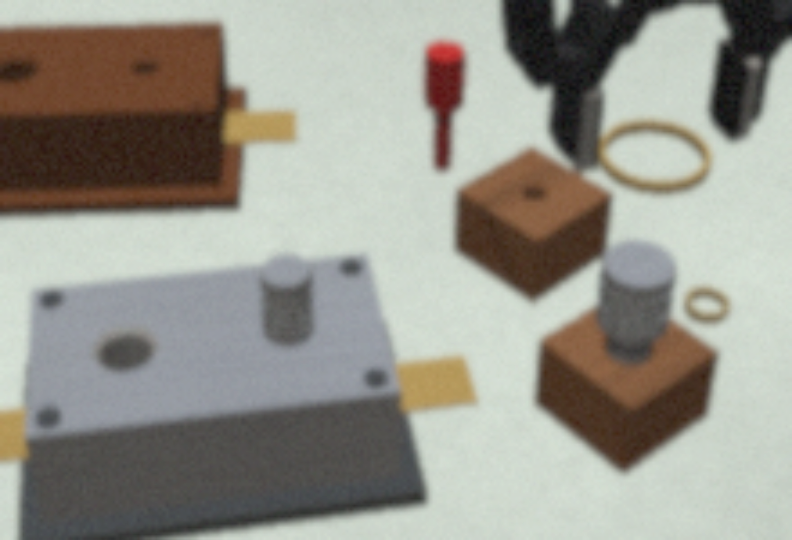

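The pin's head sits flat on the block at (288,300), with no gap and nothing leaning. The thick punch is at (637,300) under the open jaws. I'll grasp it.

Emit:
drive_tool --commands '[{"hand": 0.7, "translation": [0, 1, -40], "angular": [0, 0, 0]}, {"hand": 0.7, "translation": [0, 1, -80], "angular": [0, 0, 0]}, {"hand": 0.7, "translation": [0, 1, -89], "angular": [0, 0, 0]}, {"hand": 0.7, "translation": [0, 1, -89], "angular": [0, 0, 0]}, {"hand": 0.7, "translation": [0, 1, -89], "angular": [0, 0, 0]}, {"hand": 0, "translation": [0, 1, -89], "angular": [0, 0, 0]}, {"hand": 0, "translation": [0, 1, -89], "angular": [0, 0, 0]}, {"hand": 0, "translation": [0, 1, -89], "angular": [0, 0, 0]}, {"hand": 0, "translation": [0, 1, -89], "angular": [0, 0, 0]}, {"hand": 0, "translation": [0, 1, -89], "angular": [0, 0, 0]}, {"hand": 0, "translation": [0, 1, -89], "angular": [0, 0, 0]}]' --force 70

```text
t: 10.7
eef_pos: [0.5852, 0.0488, 0.0716]
tool_rot: [0.001, -0.0, 1.0, 0.0]
contact_force: [-1.2, -0.2, 5.7]
gripper_width: 0.358
grasp_force: 68.7
```

Emit:
drive_tool --commands '[{"hand": 0, "translation": [0, 0, 50], "angular": [0, 0, 0]}, {"hand": 0, "translation": [0, 0, 110], "angular": [0, 0, 0]}, {"hand": 0, "translation": [-12, -54, 115], "angular": [0, 0, 0]}, {"hand": 0, "translation": [-24, -108, 115], "angular": [0, 0, 0]}, {"hand": 0, "translation": [-36, -162, 115], "angular": [0, 0, 0]}, {"hand": 0, "translation": [-48, -215, 115], "angular": [0, 0, 0]}, {"hand": 0, "translation": [-48, -215, 90], "angular": [0, 0, 0]}, {"hand": 0, "translation": [-48, -215, 70], "angular": [0, 0, 0]}, {"hand": 0, "translation": [-48, -215, 70], "angular": [0, 0, 0]}, {"hand": 0, "translation": [-48, -215, 70], "angular": [0, 0, 0]}]'

```text
t: 11.95
eef_pos: [0.5368, -0.1662, 0.141]
tool_rot: [0.0, -0.0, 1.0, -0.0]
contact_force: [0.5, 0.1, -2.3]
gripper_width: 0.352
grasp_force: 71.3
```

Run:
```python
from h import *
b=bot.read_camera("scene");o=bot.get_obs();e=o["eef_pos"];print(e,o["gripper_width"],o["grasp_force"],o["contact_force"])
u0,v0=140,165;S=6;c=b[v0:265,u0:250,::-1];im=cv2.convertScaleAbs(cv2.resize(c,None,fx=S,fy=S,interpolation=cv2.INTER_CUBIC),alpha=1.5)
f=e[2]-.0616
for P in(cyl(e[0],e[1],.01,f,f+.044),cyl(.5364,-.1661,.01375,.06,.06),cyl(e[0],e[1],.016,f+.044,f+.078)):
    p=cv2.convexHull(((proj("scene",P)-[u0,v0]+.5)*S).astype(np.float32));cv2.polylines(im,[np.round(p*16).astype(np.int32)],True,(0,255,0),1,cv2.LINE_AA,4)
cv2.imwrite("pics/p3.png",im[:600])
```

```text
[ 0.53699637 -0.16625394  0.1412445 ] 0.3568913840404983 71.3332450389862 [-0.44798482 -0.13820015 -2.26750831]
```

View pics/p3.png

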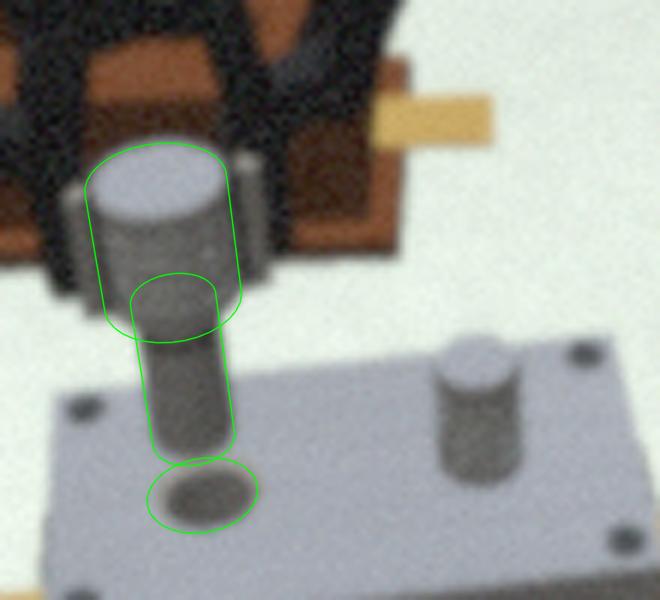

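The punch stays where the model puts it in the hand. The bore's dark mouth at (207,497) is about 1 mm to +y of the model, so I'll shift +1 in y and lower.

Emit:
drive_tool --commands '[{"hand": 0, "translation": [0, 1, -8], "angular": [0, 0, 0]}, {"hand": 0, "translation": [0, 1, -16], "angular": [0, 0, 0]}, {"hand": 0, "translation": [0, 1, -20], "angular": [0, 0, 0]}, {"hand": 0, "translation": [0, 1, -22], "angular": [0, 0, 0]}, {"hand": 0, "translation": [0, 1, -24], "angular": [0, 0, 0]}, {"hand": 0, "translation": [0, 1, -26], "angular": [0, 0, 0]}, {"hand": 0, "translation": [0, 1, -28], "angular": [0, 0, 0]}, {"hand": 0, "translation": [0, 1, -28], "angular": [0, 0, 0]}]'

```text
t: 13.0
eef_pos: [0.5363, -0.1652, 0.1122]
tool_rot: [-0.0, -0.0, 1.0, 0.0]
contact_force: [0.1, -0.1, -2.4]
gripper_width: 0.357
grasp_force: 71.3
```

Emit:
drive_tool --commands '[{"hand": 0, "translation": [0, 0, -6], "angular": [0, 0, 0]}, {"hand": 0, "translation": [0, 0, -12], "angular": [0, 0, 0]}, {"hand": 0, "translation": [0, 0, -17], "angular": [0, 0, 0]}, {"hand": 0, "translation": [0, 0, -19], "angular": [0, 0, 0]}, {"hand": 0, "translation": [0, 0, -20], "angular": [0, 0, 0]}, {"hand": 0, "translation": [0, 0, -21], "angular": [0, 0, 0]}, {"hand": 0, "translation": [0, 0, -21], "angular": [0, 0, 0]}, {"hand": 0, "translation": [0, 0, -21], "angular": [0, 0, 0]}]'

```text
t: 14.0
eef_pos: [0.5366, -0.1653, 0.0917]
tool_rot: [0.0, -0.0, 1.0, 0.0]
contact_force: [-1.9, 0.5, 3.8]
gripper_width: 0.351
grasp_force: 71.9
```

The force rose by 6.2 N, so the foot is on the pad right at its preload. I'll press 6 mm; the reading should reach about +9.6 N.

Emit:
drive_tool --commands '[{"hand": 0, "translation": [0, 0, -2], "angular": [0, 0, 0]}, {"hand": 0, "translation": [0, 0, -4], "angular": [0, 0, 0]}, {"hand": 0, "translation": [0, 0, -6], "angular": [0, 0, 0]}, {"hand": 0, "translation": [0, 0, -6], "angular": [0, 0, 0]}, {"hand": 0, "translation": [0, 0, -6], "angular": [0, 0, 0]}, {"hand": 0, "translation": [0, 0, -6], "angular": [0, 0, 0]}]'

```text
t: 14.75
eef_pos: [0.5368, -0.1653, 0.0859]
tool_rot: [0.0, -0.0, 1.0, 0.0]
contact_force: [-1.7, 0.8, 8.9]
gripper_width: 0.354
grasp_force: 72.6
```

Run:
```python
from h import *
F=[]
for i in range(4):
    b=bot.read_camera("scene");o=bot.get_obs();F.append(np.r_[o["contact_force"],o["eef_pos"],o["grasp_force"]])
print(np.mean(F,0).round(4),np.std(F,0).round(4))
u0,v0=140,165;S=6;im=cv2.convertScaleAbs(cv2.resize(b[v0:265,u0:250,::-1],None,fx=S,fy=S,interpolation=cv2.INTER_CUBIC),alpha=1.5)
for P in(cyl(.5368,-.1653,.016,.068,.102),):
    p=cv2.convexHull(((proj("scene",P)-[u0,v0]+.5)*S).astype(np.float32));cv2.polylines(im,[np.round(p*16).astype(np.int32)],True,(0,255,0),1,cv2.LINE_AA,4)
cv2.imwrite("pics/p4.png",im)
```

```text
[-2.3766  0.8828  9.1439  0.5368 -0.1653  0.0859 72.5747] [1.316e-01 3.860e-01 3.885e-01 0.000e+00 0.000e+00 0.000e+00 1.000e-04]
```

View pics/p4.png

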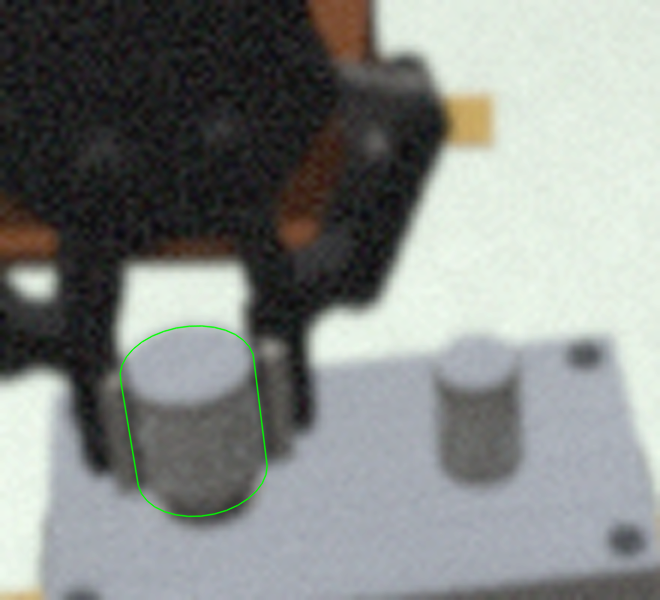

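The held punch's head matches the outline for 6 mm pressed, and the spring force of 11.5 N implies about 5.5 mm. The pin's head is still seated at (478,410). I'm handing in.

```bash
python3 -c "
from station import bot
print(bot.hand_in())"
```

```text
the job is handed in; nothing more can be done
None
```

The pilot pin is seated and released in the narrow bore, the thick punch is held pressed about 6 mm in the wide bore (5.5 mm by the spring force, 5.8 mm by tool travel), the middle punch was left in its stand, and the job is handed in at about 15 s; the hand-in returned no verdict.

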